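# Clear the vacuum plate and set its bleed valve

### The job

Take the scraper block and wipe the three loose metal chips off the raised vacuum plate into the catch tray at its end, without touching the chips with the hand, then lay the scraper flat on the bench. Next take the upright handle of the valve's handwheel, screw the valve clockwise fully closed to its stop, and back it off exactly two turns. Finish while still gripping the handle there: do not let go, and leave the other things on the bench where they are.

Things in the scene. Friction and masses are not known exactly. Their poses are not given: they have to be found in the camera images.
- plate: Fixed aluminium vacuum plate with rows of small holes, 120 mm along its x, 100 mm along its y, flat top 30 mm above the bench. Origin on the bench under its centre. A steel catch tray adjoins its +x edge (away from the robot): inside x +60 to +137 mm, y -72 to +72 mm, floor 4 mm above the bench, outer walls 24 mm high. A 22 mm hose stub sticks out of its -y side, below the top.
- scraper: Loose scraper block, about 0.16 kg. White plastic bar 30 mm along its x, 120 mm along its y (its wiping edge), 14 mm high; on it a centred wooden grip rib 18 mm thick along x, 70 mm long along y, from 14 to 56 mm above the underside. Origin at the centre of the underside, z up. It starts flat on the bench, roughly midway between the plate and the valve.
- chip0: Loose brass chip, 16 x 12 x 6 mm, 10 g, lying flat on the plate (the chips' centres lie 26 to 104 mm from the plate's -x edge and within 33 mm of its long centre line). Origin at the centre of its underside.
- chip1: Like chip0.
- chip2: Like chip0.
- valve: Fixed brass globe valve on a small steel foot, pipe stubs 62 mm out along +y and -y at 22 mm height. Origin on the bench on the wheel's vertical axis. It carries a black handwheel, rim centre radius 48 mm, rim bar 12 mm thick, rim top 74 mm above the bench, hub top 82 mm. With the valve closed, the handle lies in the valve's +x direction from the axis.
- wheel (a joint): Angle of the handwheel in rad: 0 is fully closed (hard stop), growing as it opens, counter-clockwise seen from above; one turn is 6.283, and it opens to 20.1. The handle's direction from the axis is the valve's +x direction turned counter-clockwise by this angle. It starts about 0.4 to 0.9 turn open. Friction about 0.1 N m; it stays where it is left.
- handle: Upright steel spinner handle on the wheel's rim, 48 mm from the wheel's axis, 22 mm in diameter, 56 mm tall, from 78 to 134 mm above the bench; origin at the centre of its lower end. It turns freely about its own vertical axis, so it can be gripped firmly from above and carried round in a circle without turning the hand.
- tape_roll: Bystander: yellow roll of tape lying flat, 64 mm across, 18 mm high, near the valve. Origin under its centre.
- flux_jar: Bystander: small jar, 44 mm across, 40 mm tall, near the plate. Origin under its centre.
- driver: Bystander: screwdriver, 170 mm long, lying behind the middle of the bench.
- wash_bottle: Bystander: bottle, 60 mm across, 130 mm tall, at the back. Origin under its centre.
- screw_tray: Bystander: blue divided tray, 90 x 70 x 22 mm, between the scraper and the robot. Origin under its centre.
- pliers: Bystander: pliers, 160 mm long, 12 mm thick, lying beyond the scraper. Origin at their pivot, jaws along their own +x.
Mind the look-alikes: they are no part of the job. Leave any red look-alike of the valve alone.

How it is judged:
By the outcome, as a careful person would: the job done as asked, in the order asked, and still so for the second after the job is handed in, while the arm keeps its last pose, push and grip.
It also fails if it takes over 72 s, if anything falls off the work surface, if the arm or the gripper's body presses on something with over 40 N, if the wrist force passes 120 N, or if a joint passes its speed limit or range.

### The arm

A 6-joint arm with a two-finger parallel gripper is mounted at the origin on the work surface. World frame = base frame: x ahead of the robot, y to its left, z up, the work surface at z = 0. Lengths are in m, angles in rad, forces in N, time in s.
With the tool pointing down it reaches from about 0.325 to 0.75 m from the base axis. Payload 7.6 kg.
Tool frame: the origin (TCP) lies on the mounting face of the last link; the fingertips stand 173 mm ahead of it and the grasp point (between the pads) lies 155 mm ahead of it; z points along the fingers, y is the line along which they close (so a half turn about z gives the same grasp; the last joint's range is limited). The gripper opens to 85 mm and grips with 20 to 120 N. Pads are 22 mm wide; open, the fingers measure 114 mm over their backs; the gripper's body (76 mm by 85 mm) begins 54 mm behind the grasp point. The pads swing forward as they close: fully open they stand 13 mm farther back than shut.
Start: joints at [1.198, 0.052, 1.401, -0, 1.689, -0.07], TCP at [0.157, 0.501, 0.405] pointing down, gripper open.
Joint ranges: [-2.9, 2.9], [-0.91, 2.17], [0.12, 2.37], [-1.06, 4.2], [0.26, 2.73], [-2.93, 2.93]. Speed limits (rad/s): [2.57, 2.57, 3.01, 3.14, 3.14, 3.14].

### API

Orientations are given as a unit quaternion [x, y, z, w].
In Python, from cell import * gives the robot as it stands. The module is installed in compiled form; this text tells all that it offers.
- The arm moves only by the shell command python3 -m pendant 'ROWS' [FORCE]. ROWS is JSON, a list of rows, each an object with "offset": the shift along the world's x, y, z in mm, a list of three; "angular": the turn, a rotation vector about the world's x, y, z in rad, a list of three; "jaw": the opening, from 0 (shut) to 1 (fully open). A call has 1 to 5 rows; each row is the pose to reach, as a shift and turn from the pose commanded when the call began; what a row does not reach only later rows make up. A row lasts 1/12 s, in which the tool goes at most 41.7 mm and 7.16 degrees, less where a joint would pass 70% of its speed; a pose out of reach is approached as far as the arm can. A call with a gripper value outside its range is refused whole. The fingers move at their own pace and stop on an object; FORCE is the grip in N (left out, the last holds). Time passes only in rows, so rows that repeat a pose let the fingers close. It gives the time, the measured TCP pose, the force, the opening and the grip force at its end, in the units of the state.
- sense(): the state, without advancing time (a new reading comes with each control period).
- snapshot(name): name is "scene" or "top"; returns a dict with "image" (384x512x3 uint8, red, green, blue), "camera_matrix" (3x3 intrinsics, pixels), "k1" (the pictures are not rectified: a ray, as slopes to the right and down, at radius r is drawn at 1 + k1 r^2 times it, then the intrinsics apply), "cam_to_world" (4x4, takes a point from camera to world coordinates). Camera axes: x right, y down, z forward; pixel columns grow to the right and rows downward; lengths in m; the calibration is good to about 2 mm. A picture is of the moment at which its call begins. There is no depth.
- finish_job(): hands the job in; it is judged then, once.
The state is a dict: "clock": time; "qpos": joint angles; "qd": joint speeds; "joint_efforts": joint torques, N m; "tool_pos": TCP position; "eef_rot": TCP orientation; "wrist_force": force on the tool from outside, world axes, zero at the start; "torque": the same for the moment, N m; "finger_gap": finger opening in m; "gripper_force": force on a finger pad.
Only numpy, scipy, OpenCV 4.12 (cv2) and the standard library are available. Lean on these libraries where they do the work, as an engineer would, in place of code of your own. Each camera call takes 0.05 s, during which the arm holds its last target. There are 200 camera calls.

## Working session

There is one attempt and no reset: what is moved stays moved. The work goes in short steps, Python scripts to look and compute and a shell command to move; the robot and the scene stay as the last step left them, time stands still between calls to the robot, and variables do not carry over. Pictures are saved under pics/ and viewed, at most 10 in all, crops included, and the job is handed in when it is done.

```bash
mkdir -p pics
cat > h.py <<'E'
import numpy as np, cv2
from cell import *
def snap(n,f=None):
    s=snapshot(n)
    if f: cv2.imwrite('pics/'+f,cv2.cvtColor(np.array(s['image']),cv2.COLOR_RGB2BGR))
    return s
def p2w(s,uv,z):
    K=np.array(s['camera_matrix']);T=np.array(s['cam_to_world'])
    d=np.array([(uv[0]-K[0,2])/K[0,0],(uv[1]-K[1,2])/K[1,1]]);u=d.copy()
    for _ in range(20): u=d/(1+s['k1']*(u@u))
    r=T[:3,:3]@np.array([u[0],u[1],1]);o=T[:3,3]
    return o+r*(z-o[2])/r[2]
def w2p(s,p):
    K=np.array(s['camera_matrix']);T=np.array(s['cam_to_world'])
    c=T[:3,:3].T@(np.array(p)-T[:3,3]);u=c[:2]/c[2];u=u*(1+s['k1']*(u@u))
    return K[:2,:2]@u+K[:2,2]
E
python3 - <<'E'
from h import *
for n in('top','scene'):
    s=snap(n,n+'0.png');print(n,np.round(s['cam_to_world'],3).tolist(),np.round(s['camera_matrix'],1).tolist(),s['k1'])
    im=cv2.imread('pics/'+n+'0.png');cv2.imwrite('pics/'+n+'0b.png',cv2.resize(im,(800,600),interpolation=cv2.INTER_CUBIC))
print(sense())
E
```

```text
top [[0.023, -0.994, 0.107, 0.421], [-1.0, -0.025, -0.011, 0.062], [0.014, -0.106, -0.994, 1.267], [0.0, 0.0, 0.0, 1.0]] [[436.8, 0.0, 259.0], [0.0, 436.8, 190.4], [0.0, 0.0, 1.0]] 0.0018504682087685628
scene [[0.745, 0.367, -0.557, 1.074], [0.667, -0.405, 0.625, -0.521], [0.004, -0.837, -0.547, 0.569], [0.0, 0.0, 0.0, 1.0]] [[354.3, 0.0, 253.4], [0.0, 354.3, 196.0], [0.0, 0.0, 1.0]] 0.028701933934584506
{'clock': 0.1, 'qpos': array([ 1.19767166e+00,  5.28067875e-02,  1.40159386e+00, -1.57411341e-05,
        1.68857371e+00, -7.03179078e-02]), 'qd': array([ 6.90945318e-05,  9.75642226e-04, -2.64225967e-03,  1.93818667e-03,
       -1.15731077e-03, -2.83961689e-03]), 'joint_efforts': array([ 7.11918092e-04, -3.82583463e+01, -3.60985458e+01, -1.13765570e-04,
        4.75139095e-03,  1.95629991e-05]), 'tool_pos': array([0.15653957, 0.5011067 , 0.403954  ]), 'eef_rot': array([ 1.50826481e-01,  9.88560011e-01, -6.75661163e-04, -1.44299765e-04]), 'wrist_force': array([ 0.27326703, -0.11616842, -0.91249586]), 'torque': array([ 0.00908514,  0.02764013, -0.01240891]), 'gripper_force': 0.0, 'finger_gap': 0.08536794328432129}
```

View pics/top0b.png

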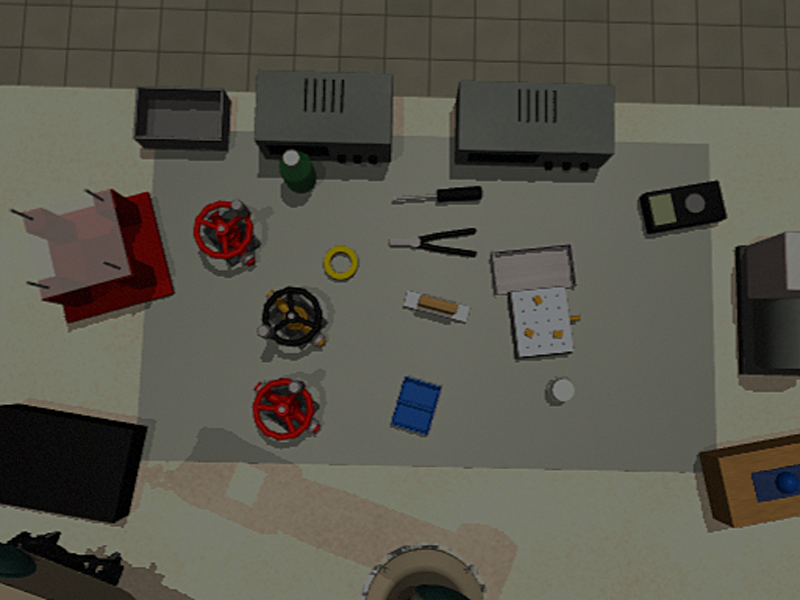

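View pics/scene0b.png

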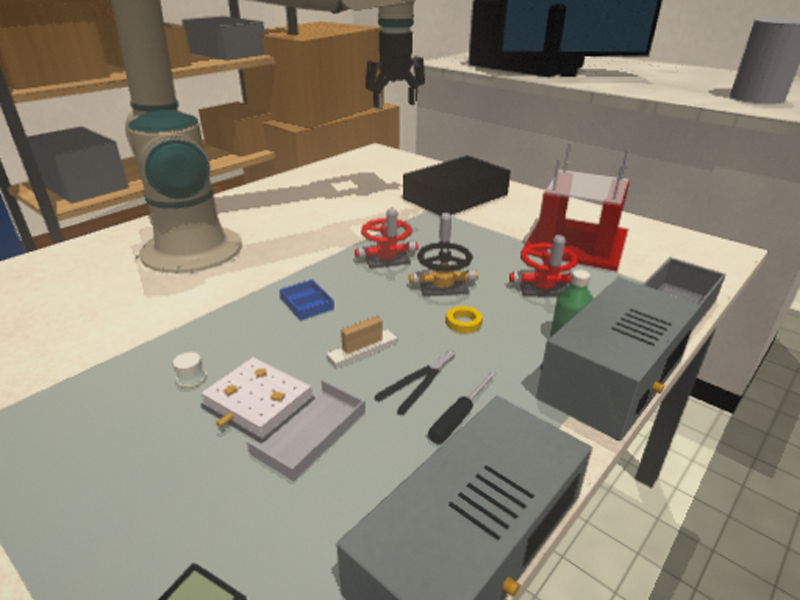

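The top view (800 px wide) shows the plate at about (543,322), three chips at (537,300), (529,333) and (557,334), the scraper at (437,306) and the black valve at (292,316) with its handle near (265,330). The red valves are look-alikes. I'll enlarge the relevant part.

Run:
```python
from h import *
im=cv2.imread('pics/top0.png')
a=cv2.resize(im[150:250,250:383],(800,600),interpolation=cv2.INTER_CUBIC);cv2.imwrite('pics/c1.png',cv2.convertScaleAbs(a,alpha=1.5))
b=cv2.resize(im[175:235,155:235],(800,600),interpolation=cv2.INTER_CUBIC);cv2.imwrite('pics/c2.png',cv2.convertScaleAbs(b,alpha=2))
```

```text
(no output)
```

View pics/c1.png

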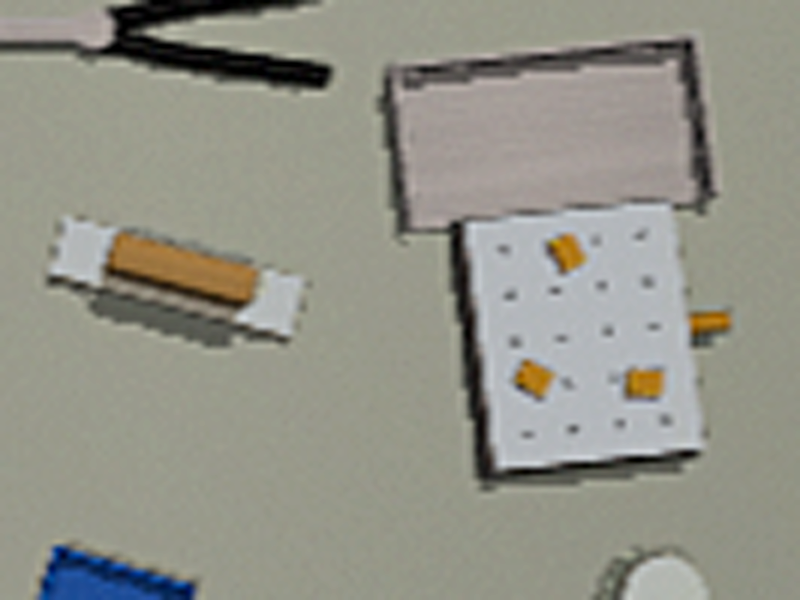

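View pics/c2.png

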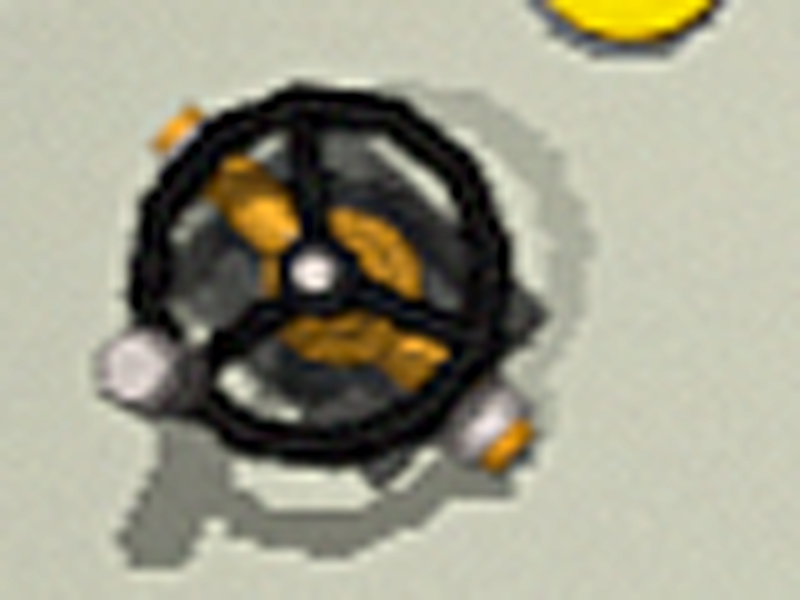

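```bash
cat > m.py <<'E'
from h import *
from scipy.spatial.transform import Rotation as R
s=snap('top')
c1=lambda x,y:(250+x*133/800-.42,150+y/6-.42)
c2=lambda x,y:(155+x/10-.45,175+y/10-.45)
W=lambda c,z:p2w(s,c,z)[:2]*1000
def show(n,P):
    P=np.array(P);print(n,'c',P.mean(0).round(1),'sides',[np.linalg.norm(P[i]-P[i-1]).round(1) for i in range(len(P))])
    return P
pl=show('plate',[W(c1(*p),.030) for p in[(464,222),(672,205),(703,450),(490,470)]])
ax=(pl[0]+pl[1]-pl[2]-pl[3])/2;print('plate yaw',np.degrees(np.arctan2(ax[1],ax[0])), 'y-based',np.degrees(np.arctan2(*( (pl[0]+pl[3]-pl[1]-pl[2])*[-1,1]))))
b=show('bar',[W(c1(*p),.014) for p in[(64,217),(305,275),(290,338),(50,282)]])
r=show('rib',[W(c1(*p),.056) for p in[(118,232),(260,268),(250,305),(108,268)]])
for q in(b,r):
    d=(q[0]+q[3]-q[1]-q[2]);print('yaw',np.degrees(np.arctan2(-d[0],d[1])))
u=np.array(ax)/np.linalg.norm(ax);v=np.array([-u[1],u[0]])
for p in[(566,253),(533,379),(645,383)]:
    w=W(c1(*p),.036)-pl.mean(0);print('chip in plate',(w@u).round(1),(w@v).round(1))
print('jar in plate',[((W(c1(665,590),.04)-pl.mean(0))@k).round(1) for k in(u,v)])
hub=W(c2(313,270),.082);ha=W(c2(138,368),.134)
rim=np.mean([W(c2(*p),.074) for p in[(312,88),(312,465),(132,278),(510,278)]],0)
print('hub',hub,'rim c',rim,'handle',ha,np.linalg.norm(ha-hub),np.degrees(np.arctan2(*(ha-hub)[::-1])))
d=W(c2(178,130),.022)-W(c2(510,440),.022);print('pipes',np.linalg.norm(d),np.degrees(np.arctan2(d[1],d[0])))
S=sense();m=R.from_quat(S['eef_rot']).as_matrix();print('tool y yaw',np.degrees(np.arctan2(m[1,1],m[0,1])),S['tool_pos'])
E
python3 m.py
```

```text
plate c [ 516.4 -201.4] sides [np.float64(118.1), np.float64(99.7), np.float64(117.2), np.float64(101.2)]
plate yaw 6.722974324672346 y-based 6.421999954956653
bar c [540.9 -10.1] sides [np.float64(32.1), np.float64(118.9), np.float64(31.3), np.float64(117.9)]
rib c [541.5 -10.8] sides [np.float64(17.5), np.float64(67.9), np.float64(17.9), np.float64(67.9)]
yaw -12.01110047066732
yaw -13.104448706634702
chip in plate 39.6 4.5
chip in plate -18.3 26.8
chip in plate -25.0 -25.6
jar in plate [np.float64(-121.8), np.float64(-22.5)]
hub [512.69140826 246.64090396] rim c [511.46633844 246.83913639] handle [482.14013859 282.66623035] 47.23562447691776 130.29960322987378
pipes 130.5779324476985 48.65763190722506
tool y yaw 72.6503060058027 [0.15650948 0.50110354 0.40407041]
```

The plate, bar, rib, handle radius and pipe lengths all match their given sizes. The wheel reads about 0.48 turn open. Next is the move above the scraper.

```bash
python3 -m pendant '[{"offset":[24,-32,0],"angular":[0,0,-0.1],"jaw":1},{"offset":[48,-64,0],"angular":[0,0,-0.2],"jaw":1},{"offset":[72,-96,0],"angular":[0,0,-0.3],"jaw":1},{"offset":[96,-128,0],"angular":[0,0,-0.3715],"jaw":1},{"offset":[96,-128,0],"angular":[0,0,-0.3715],"jaw":1}]' 
python3 -m pendant '[{"offset":[24,-32,0],"angular":[0,0,-0.1],"jaw":1},{"offset":[48,-64,0],"angular":[0,0,-0.2],"jaw":1},{"offset":[72,-96,0],"angular":[0,0,-0.3],"jaw":1},{"offset":[96,-128,0],"angular":[0,0,-0.3715],"jaw":1},{"offset":[96,-128,0],"angular":[0,0,-0.3715],"jaw":1}]' 
python3 -m pendant '[{"offset":[24,-32,0],"angular":[0,0,-0.1],"jaw":1},{"offset":[48,-64,0],"angular":[0,0,-0.2],"jaw":1},{"offset":[72,-96,0],"angular":[0,0,-0.3],"jaw":1},{"offset":[96,-128,0],"angular":[0,0,-0.3715],"jaw":1},{"offset":[96,-128,0],"angular":[0,0,-0.3715],"jaw":1}]' 
python3 -m pendant '[{"offset":[24,-32,-30],"angular":[0,0,-0.1],"jaw":1},{"offset":[48,-64,-60],"angular":[0,0,-0.2],"jaw":1},{"offset":[72,-96,-85],"angular":[0,0,-0.3],"jaw":1},{"offset":[97,-128,-110],"angular":[0,0,-0.3715],"jaw":1},{"offset":[97,-128,-110],"angular":[0,0,-0.3715],"jaw":1}]'
cat > st.py <<'E'
from h import *
from scipy.spatial.transform import Rotation as R
S=sense();m=R.from_quat(S['eef_rot']).as_matrix()
print('t',S['clock'],'pos',(S['tool_pos']*1000).round(1),'yaw',np.degrees(np.arctan2(m[1,1],m[0,1])).round(2),'z',m[:,2].round(4),'F',S['wrist_force'].round(1),'gap',S['finger_gap'],'q',S['qpos'].round(2))
E
python3 st.py
```

```text
clock: 0.57
tool_pos: [0.2554, 0.3693, 0.4047]
eef_rot: [0.335, 0.942, -0.0, 0.001]
wrist_force: [0.0, -0.2, -0.2]
finger_gap: 0.0854
gripper_force: 0.0
clock: 0.98
tool_pos: [0.3513, 0.2409, 0.4045]
eef_rot: [0.504, 0.864, -0.001, 0.001]
wrist_force: [-0.2, -0.0, -0.1]
finger_gap: 0.0854
gripper_force: 0.0
clock: 1.4
tool_pos: [0.447, 0.113, 0.4041]
eef_rot: [0.654, 0.756, -0.001, 0.001]
wrist_force: [0.4, 0.4, 0.0]
finger_gap: 0.0854
gripper_force: 0.0
clock: 1.82
tool_pos: [0.5422, -0.0125, 0.2918]
eef_rot: [0.781, 0.624, -0.001, -0.001]
wrist_force: [-1.7, -0.3, -0.0]
finger_gap: 0.0853
gripper_force: 0.0
t 1.8167 pos [542.2 -12.5 291.8] yaw -12.72 z [-0.0027  0.     -1.    ] F [-1.7 -0.3 -0. ] gap 0.08532733495455419 q [-0.09  0.17  1.51 -0.    1.47  0.13]
```

```bash
python3 -m pendant '[{"offset":[-1,2,-30],"angular":[0,0,0],"jaw":1},{"offset":[-1,2,-60],"angular":[0,0,0],"jaw":1},{"offset":[-1,2,-85],"angular":[0,0,0],"jaw":1},{"offset":[-1,2,-97],"angular":[0,0,0],"jaw":1},{"offset":[-1,2,-97],"angular":[0,0,0],"jaw":1}]' 
python3 -m pendant '[{"offset":[0,0,0],"angular":[0,0,0],"jaw":0},{"offset":[0,0,0],"angular":[0,0,0],"jaw":0},{"offset":[0,0,0],"angular":[0,0,0],"jaw":0},{"offset":[0,0,0],"angular":[0,0,0],"jaw":0},{"offset":[0,0,0],"angular":[0,0,0],"jaw":0}]' 80
python3 -m pendant '[{"offset":[0,0,0],"angular":[0,0,0],"jaw":0},{"offset":[0,0,0],"angular":[0,0,0],"jaw":0},{"offset":[0,0,0],"angular":[0,0,0],"jaw":0},{"offset":[0,0,0],"angular":[0,0,0],"jaw":0},{"offset":[0,0,0],"angular":[0,0,0],"jaw":0}]'
python3 st.py
```

```text
clock: 2.23
tool_pos: [0.5395, -0.0082, 0.1944]
eef_rot: [0.78, 0.626, -0.002, -0.002]
wrist_force: [0.7, 0.5, 0.1]
finger_gap: 0.0856
gripper_force: 0.0
clock: 2.65
tool_pos: [0.5408, -0.0088, 0.1989]
eef_rot: [0.78, 0.626, 0.001, 0.001]
wrist_force: [-0.4, 0.5, -0.1]
finger_gap: 0.0255
gripper_force: 0.0
clock: 3.07
tool_pos: [0.5409, -0.0089, 0.1987]
eef_rot: [0.78, 0.626, 0.001, 0.001]
wrist_force: [-1.1, 0.7, 5.6]
finger_gap: 0.0168
gripper_force: 78.7
t 3.0667 pos [540.9  -8.9 198.7] yaw -12.49 z [ 1.7e-03 -1.0e-04 -1.0e+00] F [-1.1  0.7  5.6] gap 0.016821534052134737 q [-0.08  0.27  1.59  0.    1.28  0.13]
```

```bash
python3 -m pendant '[{"offset":[0,0,25],"angular":[0,0,0],"jaw":0},{"offset":[0,0,50],"angular":[0,0,0],"jaw":0},{"offset":[-10,-25,70],"angular":[0,0,0.08],"jaw":0},{"offset":[-24,-60,70],"angular":[0,0,0.16],"jaw":0},{"offset":[-38,-95,70],"angular":[0,0,0.24],"jaw":0}]' 
python3 -m pendant '[{"offset":[-14,-35,0],"angular":[0,0,0.06],"jaw":0},{"offset":[-28,-70,0],"angular":[0,0,0.09],"jaw":0},{"offset":[-43,-102,0],"angular":[0,0,0.092],"jaw":0},{"offset":[-43,-102,0],"angular":[0,0,0.092],"jaw":0},{"offset":[-43,-102,0],"angular":[0,0,0.092],"jaw":0}]'
python3 - <<'E'
import runpy;runpy.run_path('st.py')
from h import *
im=snap('top')['image'];s2=np.array(snap('scene')['image'])
a=cv2.resize(np.array(im)[150:250,250:383],(400,300),interpolation=cv2.INTER_CUBIC);b=cv2.resize(s2[200:320,80:240],(400,300),interpolation=cv2.INTER_CUBIC)
cv2.imwrite('pics/d1.png',cv2.convertScaleAbs(np.hstack([a,b])[:,:,::-1],alpha=1.5))
E
```

```text
clock: 3.48
tool_pos: [0.5022, -0.1044, 0.2687]
eef_rot: [0.697, 0.717, 0.0, 0.001]
wrist_force: [0.6, -0.6, -3.0]
finger_gap: 0.0168
gripper_force: 78.7
clock: 3.9
tool_pos: [0.4586, -0.2072, 0.267]
eef_rot: [0.667, 0.745, -0.0, -0.001]
wrist_force: [0.0, -0.3, -2.1]
finger_gap: 0.0168
gripper_force: 78.7
t 3.9 pos [ 458.6 -207.2  267. ] yaw 6.33 z [-1.2e-03  9.0e-04 -1.0e+00] F [ 0.  -0.3 -2.1] gap 0.01675659059876254 q [-0.5   0.08  1.65  0.    1.41 -0.61]
```

View pics/d1.png

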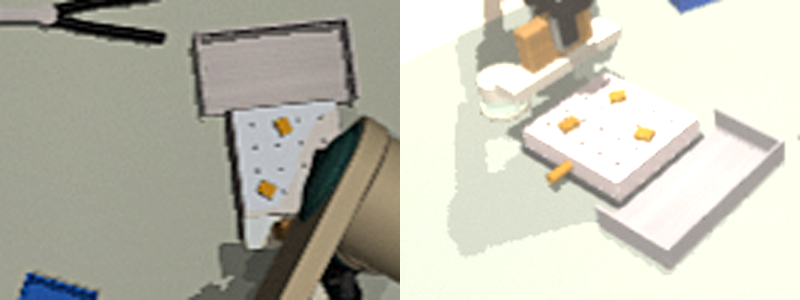

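The picture shows the scraper held level behind all three chips, clear of the jar. I'll lower it slowly until it touches.

```bash
python3 -m pendant '[{"offset":[0,0,-15],"angular":[0,0,0],"jaw":0},{"offset":[0,0,-30],"angular":[0,0,0],"jaw":0},{"offset":[0,0,-35],"angular":[0,0,0],"jaw":0},{"offset":[0,0,-35],"angular":[0,0,0],"jaw":0},{"offset":[0,0,-35],"angular":[0,0,0],"jaw":0}]' 
python3 -m pendant '[{"offset":[0,0,-1],"angular":[0,0,0],"jaw":0},{"offset":[0,0,-1],"angular":[0,0,0],"jaw":0},{"offset":[0,0,-1],"angular":[0,0,0],"jaw":0}]' 
python3 -m pendant '[{"offset":[0,0,-1],"angular":[0,0,0],"jaw":0},{"offset":[0,0,-1],"angular":[0,0,0],"jaw":0},{"offset":[0,0,-1],"angular":[0,0,0],"jaw":0}]'
```

```text
clock: 4.42
tool_pos: [0.4599, -0.2052, 0.2328]
eef_rot: [0.665, 0.747, 0.0, -0.0]
wrist_force: [1.0, -0.2, -1.8]
finger_gap: 0.0169
gripper_force: 78.7
clock: 4.67
tool_pos: [0.4597, -0.2059, 0.2324]
eef_rot: [0.666, 0.746, 0.0, 0.001]
wrist_force: [-0.2, -0.7, -1.7]
finger_gap: 0.0168
gripper_force: 78.7
clock: 4.92
tool_pos: [0.4595, -0.2059, 0.2308]
eef_rot: [0.666, 0.746, 0.0, 0.0]
wrist_force: [-0.6, 1.2, -3.0]
finger_gap: 0.0166
gripper_force: 78.7
```

```bash
python3 -m pendant '[{"offset":[0,0,-0.8],"angular":[0,0,0],"jaw":0},{"offset":[0,0,-0.8],"angular":[0,0,0],"jaw":0},{"offset":[0,0,-0.8],"angular":[0,0,0],"jaw":0}]' 
python3 -m pendant '[{"offset":[7,0.8,0],"angular":[0,0,0],"jaw":0},{"offset":[14,1.6,0],"angular":[0,0,0],"jaw":0},{"offset":[21,2.4,0],"angular":[0,0,0],"jaw":0},{"offset":[28,3.2,0],"angular":[0,0,0],"jaw":0},{"offset":[35,4,0],"angular":[0,0,0],"jaw":0}]' 
python3 -m pendant '[{"offset":[7,0.8,0],"angular":[0,0,0],"jaw":0},{"offset":[14,1.6,0],"angular":[0,0,0],"jaw":0},{"offset":[21,2.4,0],"angular":[0,0,0],"jaw":0},{"offset":[28,3.2,0],"angular":[0,0,0],"jaw":0},{"offset":[35,4,0],"angular":[0,0,0],"jaw":0}]' 
python3 -m pendant '[{"offset":[9,1,0],"angular":[0,0,0],"jaw":0},{"offset":[18,2,0],"angular":[0,0,0],"jaw":0},{"offset":[27,3,0],"angular":[0,0,0],"jaw":0},{"offset":[36,4,0],"angular":[0,0,0],"jaw":0},{"offset":[44,5,0],"angular":[0,0,0],"jaw":0}]' 
python3 -m pendant '[{"offset":[0,0,0],"angular":[0,0,0],"jaw":0},{"offset":[0,0,0],"angular":[0,0,0],"jaw":0},{"offset":[-10,-1,5],"angular":[0,0,0],"jaw":0},{"offset":[-20,-2,25],"angular":[0,0,0],"jaw":0},{"offset":[-20,20,50],"angular":[0,0,0],"jaw":0}]' 
python3 -m pendant '[{"offset":[0,35,0],"angular":[0,0,0],"jaw":0},{"offset":[0,70,0],"angular":[0,0,0],"jaw":0},{"offset":[0,105,0],"angular":[0,0,0],"jaw":0},{"offset":[0,140,0],"angular":[0,0,0],"jaw":0},{"offset":[0,165,0],"angular":[0,0,0],"jaw":0}]'
python3 - <<'E'
import runpy;runpy.run_path('st.py')
from h import *
im=snap('top')['image'];s2=np.array(snap('scene')['image'])
a=cv2.resize(np.array(im)[150:250,250:383],(400,300),interpolation=cv2.INTER_CUBIC);b=cv2.resize(s2[200:320,80:240],(400,300),interpolation=cv2.INTER_CUBIC)
cv2.imwrite('pics/d2.png',cv2.convertScaleAbs(np.hstack([a,b])[:,:,::-1],alpha=1.5))
E
```

```text
clock: 5.17
tool_pos: [0.4595, -0.2059, 0.2298]
eef_rot: [0.666, 0.746, 0.0, -0.0]
wrist_force: [-0.5, 0.1, -2.2]
finger_gap: 0.0168
gripper_force: 78.7
clock: 5.58
tool_pos: [0.4955, -0.2017, 0.2299]
eef_rot: [0.666, 0.746, 0.0, 0.0]
wrist_force: [-0.3, -0.6, -1.7]
finger_gap: 0.0168
gripper_force: 78.7
clock: 6.0
tool_pos: [0.5303, -0.1978, 0.2298]
eef_rot: [0.666, 0.746, 0.0, -0.0]
wrist_force: [-0.4, 0.2, -2.4]
finger_gap: 0.0168
gripper_force: 78.7
clock: 6.42
tool_pos: [0.5744, -0.1927, 0.2299]
eef_rot: [0.666, 0.746, 0.0, 0.0]
wrist_force: [0.5, 0.5, -2.8]
finger_gap: 0.0167
gripper_force: 78.7
clock: 6.83
tool_pos: [0.5514, -0.1753, 0.2779]
eef_rot: [0.667, 0.745, -0.002, -0.002]
wrist_force: [0.8, -0.0, -1.7]
finger_gap: 0.0169
gripper_force: 78.8
clock: 7.25
tool_pos: [0.5528, -0.0055, 0.2801]
eef_rot: [0.665, 0.747, 0.0, -0.0]
wrist_force: [-0.6, -0.5, -1.8]
finger_gap: 0.0168
gripper_force: 79.0
t 7.25 pos [552.8  -5.5 280.1] yaw 6.58 z [ 0.e+00  6.e-04 -1.e+00] F [-0.6 -0.5 -1.8] gap 0.0168271388543001 q [-0.08  0.2   1.49  0.    1.45 -0.19]
```

View pics/d2.png

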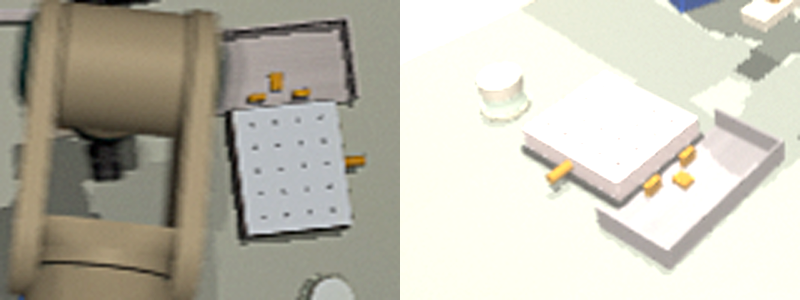

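All three chips lie in the tray and the plate is clear. I'll lay the scraper back on its original spot.

```bash
python3 -m pendant '[{"offset":[-12,-4,-15],"angular":[0,0,-0.11],"jaw":0},{"offset":[-12,-4,-35],"angular":[0,0,-0.22],"jaw":0},{"offset":[-12,-4,-55],"angular":[0,0,-0.33],"jaw":0},{"offset":[-12,-4,-70],"angular":[0,0,-0.33],"jaw":0},{"offset":[-12,-4,-78],"angular":[0,0,-0.33],"jaw":0}]' 
python3 -m pendant '[{"offset":[0,0,-1.5],"angular":[0,0,0],"jaw":0},{"offset":[0,0,-1.5],"angular":[0,0,0],"jaw":0},{"offset":[0,0,-1.5],"angular":[0,0,0],"jaw":0},{"offset":[0,0,-1.5],"angular":[0,0,0],"jaw":0}]' 
python3 -m pendant '[{"offset":[0,0,-1],"angular":[0,0,0],"jaw":0},{"offset":[0,0,-1],"angular":[0,0,0],"jaw":0},{"offset":[0,0,-1],"angular":[0,0,0],"jaw":0}]'
```

```text
clock: 7.77
tool_pos: [0.5406, -0.0127, 0.1997]
eef_rot: [0.779, 0.626, -0.001, -0.001]
wrist_force: [-0.7, 0.3, -1.9]
finger_gap: 0.0168
gripper_force: 78.9
clock: 8.1
tool_pos: [0.5419, -0.012, 0.2016]
eef_rot: [0.779, 0.627, 0.001, 0.001]
wrist_force: [-0.5, -0.5, -1.7]
finger_gap: 0.0168
gripper_force: 79.0
clock: 8.35
tool_pos: [0.5416, -0.0118, 0.1996]
eef_rot: [0.779, 0.627, 0.0, 0.0]
wrist_force: [0.3, -0.6, -2.6]
finger_gap: 0.0165
gripper_force: 79.0
```

```bash
python3 -m pendant '[{"offset":[0,0,-1.2],"angular":[0,0,0],"jaw":0},{"offset":[0,0,-1.2],"angular":[0,0,0],"jaw":0},{"offset":[0,0,-1.2],"angular":[0,0,0],"jaw":0}]' 
python3 -m pendant '[{"offset":[0,0,0],"angular":[0,0,0],"jaw":1},{"offset":[0,0,0],"angular":[0,0,0],"jaw":1},{"offset":[0,0,0],"angular":[0,0,0],"jaw":1},{"offset":[0,0,0],"angular":[0,0,0],"jaw":1},{"offset":[0,0,0],"angular":[0,0,0],"jaw":1}]'
python3 -m pendant '[{"offset":[0,0,0],"angular":[0,0,0],"jaw":1},{"offset":[0,0,0],"angular":[0,0,0],"jaw":1},{"offset":[0,0,30],"angular":[0,0,0],"jaw":1},{"offset":[0,0,65],"angular":[0,0,0],"jaw":1},{"offset":[0,0,100],"angular":[0,0,0],"jaw":1}]'
python3 st.py
```

```text
clock: 8.6
tool_pos: [0.5417, -0.0119, 0.1987]
eef_rot: [0.779, 0.627, 0.0, 0.0]
wrist_force: [0.2, 0.2, 2.2]
finger_gap: 0.0169
gripper_force: 79.3
clock: 9.02
tool_pos: [0.5415, -0.0119, 0.1982]
eef_rot: [0.779, 0.627, 0.0, 0.0]
wrist_force: [-0.7, 0.5, -0.4]
finger_gap: 0.0762
gripper_force: 0.0
clock: 9.43
tool_pos: [0.5412, -0.0118, 0.2987]
eef_rot: [0.779, 0.627, -0.001, -0.001]
wrist_force: [1.3, -1.1, 1.0]
finger_gap: 0.0855
gripper_force: 0.0
t 9.4333 pos [541.2 -11.8 298.7] yaw -12.37 z [-2.1e-03  2.0e-04 -1.0e+00] F [ 1.3 -1.1  1. ] gap 0.08550964208594689 q [-0.09  0.16  1.5  -0.    1.49  0.13]
```

```bash
python3 -m pendant '[{"offset":[0,15,30],"angular":[0,0,0],"jaw":1},{"offset":[-8,48,50],"angular":[0,0,0.1],"jaw":1},{"offset":[-15,83,50],"angular":[0,0,0.2],"jaw":1},{"offset":[-22,118,50],"angular":[0,0,0.3],"jaw":1},{"offset":[-30,150,50],"angular":[0,0,0.4],"jaw":1}]' 
python3 -m pendant '[{"offset":[-7,35,0],"angular":[0,0,0.1],"jaw":1},{"offset":[-14,70,0],"angular":[0,0,0.2],"jaw":1},{"offset":[-21,105,0],"angular":[0,0,0.25],"jaw":1},{"offset":[-29,140,0],"angular":[0,0,0.25],"jaw":1},{"offset":[-29.5,145,0],"angular":[0,0,0.25],"jaw":1}]'
python3 -m pendant '[{"offset":[0,0,0],"angular":[0,0,0],"jaw":1},{"offset":[0,0,0],"angular":[0,0,0],"jaw":1}]'
python3 - <<'E'
import runpy;runpy.run_path('st.py')
from h import *
s=snap('scene');a=np.array(s['image'])[120:220,230:363]
print('exp handle top (crop px)',[(w2p(s,(x/1000,y/1000,.134))-[230,120])*6 for x,y in((481.6,283),)])
print('tcp axis at z .166', (w2p(s,(.4816,.283,.166))-[230,120])*6)
cv2.imwrite('pics/e1.png',cv2.convertScaleAbs(cv2.resize(a,(800,600),interpolation=cv2.INTER_CUBIC)[:,:,::-1],alpha=1.3))
E
```

```text
clock: 9.85
tool_pos: [0.511, 0.1397, 0.3489]
eef_rot: [0.637, 0.771, 0.001, 0.0]
wrist_force: [1.3, 0.2, -0.1]
finger_gap: 0.0853
gripper_force: 0.0
clock: 10.27
tool_pos: [0.4803, 0.2875, 0.3481]
eef_rot: [0.536, 0.844, 0.001, -0.001]
wrist_force: [-0.4, -0.5, 0.3]
finger_gap: 0.0857
gripper_force: 0.0
clock: 10.43
tool_pos: [0.4821, 0.2829, 0.348]
eef_rot: [0.538, 0.843, -0.0, 0.0]
wrist_force: [-0.8, 0.3, 0.7]
finger_gap: 0.0853
gripper_force: 0.0
t 10.4333 pos [482.1 282.9 348. ] yaw 24.89 z [-1.e-04 -6.e-04 -1.e+00] F [-0.8  0.3  0.7] gap 0.08529769561814707 q [ 0.46  0.17  1.39 -0.    1.59  0.03]
exp handle top (crop px) [array([327.2906082 ,  99.51344567])]
tcp axis at z .166 [330.71567954  39.28688936]
```

View pics/e1.png

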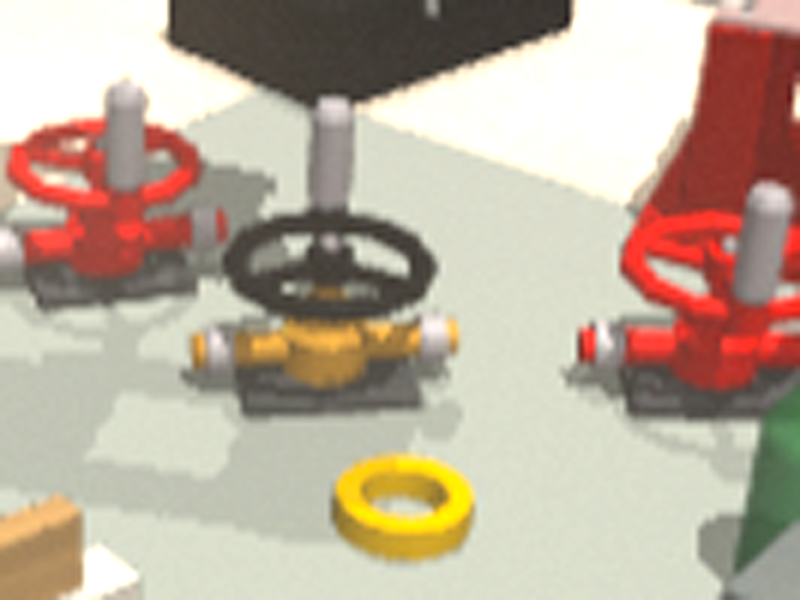

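The handle stands at crop (335,100), within about 3 mm of my estimate, so I'll descend and grip.

```bash
python3 -m pendant '[{"offset":[0,0,-25],"angular":[0,0,0],"jaw":1},{"offset":[0,0,-50],"angular":[0,0,0],"jaw":1},{"offset":[0,0,-72],"angular":[0,0,0],"jaw":1},{"offset":[0,0,-81],"angular":[0,0,0],"jaw":1},{"offset":[0,0,-81],"angular":[0,0,0],"jaw":1}]' 
python3 -m pendant '[{"offset":[0,0,0],"angular":[0,0,0],"jaw":0},{"offset":[0,0,0],"angular":[0,0,0],"jaw":0},{"offset":[0,0,0],"angular":[0,0,0],"jaw":0},{"offset":[0,0,0],"angular":[0,0,0],"jaw":0},{"offset":[0,0,0],"angular":[0,0,0],"jaw":0}]' 50
python3 -m pendant '[{"offset":[0,0,0],"angular":[0,0,0],"jaw":0},{"offset":[0,0,0],"angular":[0,0,0],"jaw":0},{"offset":[0,0,0],"angular":[0,0,0],"jaw":0},{"offset":[0,0,0],"angular":[0,0,0],"jaw":0},{"offset":[0,0,0],"angular":[0,0,0],"jaw":0}]'
python3 st.py
```

```text
clock: 10.9
tool_pos: [0.482, 0.2817, 0.2648]
eef_rot: [0.539, 0.842, -0.002, -0.001]
wrist_force: [0.2, -1.1, -0.4]
finger_gap: 0.0852
gripper_force: 0.0
clock: 11.32
tool_pos: [0.4822, 0.2832, 0.2682]
eef_rot: [0.538, 0.843, 0.001, 0.0]
wrist_force: [-0.5, 0.8, -0.0]
finger_gap: 0.0259
gripper_force: 0.0
clock: 11.73
tool_pos: [0.4822, 0.2832, 0.2682]
eef_rot: [0.538, 0.843, 0.001, 0.0]
wrist_force: [-0.7, -0.1, 5.4]
finger_gap: 0.0209
gripper_force: 49.0
t 11.7333 pos [482.2 283.2 268.2] yaw 24.87 z [ 1.4e-03  7.0e-04 -1.0e+00] F [-0.7 -0.1  5.4] gap 0.02085314666707031 q [ 0.47  0.23  1.48 -0.    1.43  0.03]
```

```bash
python3 -m pendant '[{"offset":[6.9,4.8,0],"angular":[0,0,0],"jaw":0},{"offset":[14.5,8.3,0],"angular":[0,0,0],"jaw":0},{"offset":[22.6,10.5,0],"angular":[0,0,0],"jaw":0},{"offset":[30.9,11.2,0],"angular":[0,0,0],"jaw":0},{"offset":[39.2,10.5,0],"angular":[0,0,0],"jaw":0}]' 
python3 -m pendant '[{"offset":[0,0,0],"angular":[0,0,0],"jaw":0},{"offset":[0,0,0],"angular":[0,0,0],"jaw":0}]'
python3 st.py
```

```text
clock: 12.15
tool_pos: [0.5216, 0.2934, 0.2681]
eef_rot: [0.538, 0.843, -0.001, 0.0]
wrist_force: [-4.6, -6.3, 8.0]
finger_gap: 0.0207
gripper_force: 49.5
clock: 12.32
tool_pos: [0.5221, 0.2931, 0.2681]
eef_rot: [0.539, 0.843, 0.0, 0.001]
wrist_force: [1.8, -3.1, 5.3]
finger_gap: 0.0205
gripper_force: 49.3
t 12.3167 pos [522.1 293.1 268.1] yaw 24.82 z [ 2.2e-03 -8.0e-04 -1.0e+00] F [ 1.8 -3.1  5.3] gap 0.020481512449048486 q [ 0.45  0.34  1.35 -0.    1.45  0.02]
```

```bash
python3 -m pendant '[{"offset":[8.1,-2.2,0],"angular":[0,0,0],"jaw":0},{"offset":[15.7,-5.7,0],"angular":[0,0,0],"jaw":0},{"offset":[22.6,-10.5,0],"angular":[0,0,0],"jaw":0},{"offset":[28.5,-16.4,0],"angular":[0,0,0],"jaw":0},{"offset":[33.3,-23.3,0],"angular":[0,0,0],"jaw":0}]' 
python3 -m pendant '[{"offset":[3.5,-7.6,0],"angular":[0,0,0],"jaw":0},{"offset":[5.7,-15.7,0],"angular":[0,0,0],"jaw":0},{"offset":[6.4,-24,0],"angular":[0,0,0],"jaw":0},{"offset":[5.7,-32.3,0],"angular":[0,0,0],"jaw":0},{"offset":[3.5,-40.4,0],"angular":[0,0,0],"jaw":0}]' 
python3 -m pendant '[{"offset":[0,0,0],"angular":[0,0,0],"jaw":0},{"offset":[0,0,0],"angular":[0,0,0],"jaw":0}]'
python3 st.py
```

```text
clock: 12.73
tool_pos: [0.5544, 0.2703, 0.268]
eef_rot: [0.538, 0.843, -0.001, -0.001]
wrist_force: [-8.4, -2.3, 10.4]
finger_gap: 0.021
gripper_force: 49.7
clock: 13.15
tool_pos: [0.558, 0.2303, 0.2681]
eef_rot: [0.538, 0.843, 0.001, -0.0]
wrist_force: [-2.1, 3.6, 6.2]
finger_gap: 0.0205
gripper_force: 49.4
clock: 13.32
tool_pos: [0.5578, 0.2298, 0.2681]
eef_rot: [0.538, 0.843, 0.0, -0.0]
wrist_force: [-3.2, -1.4, 6.6]
finger_gap: 0.0202
gripper_force: 49.5
t 13.3167 pos [557.8 229.8 268.1] yaw 24.86 z [-2.e-04  2.e-04 -1.e+00] F [-3.2 -1.4  6.6] gap 0.0202335168206033 q [ 0.33  0.35  1.33  0.    1.46 -0.1 ]
```

```bash
python3 -m pendant '[{"offset":[-0.8,-2,0],"angular":[0,0,0],"jaw":0},{"offset":[-1.6,-3.9,0],"angular":[0,0,0],"jaw":0},{"offset":[-2.5,-5.8,0],"angular":[0,0,0],"jaw":0},{"offset":[-3.5,-7.6,0],"angular":[0,0,0],"jaw":0},{"offset":[-4.6,-9.4,0],"angular":[0,0,0],"jaw":0}]' 
python3 -m pendant '[{"offset":[-0.6,-0.9,0],"angular":[0,0,0],"jaw":0},{"offset":[-1.2,-1.7,0],"angular":[0,0,0],"jaw":0},{"offset":[-1.2,-1.7,0],"angular":[0,0,0],"jaw":0}]'
python3 -m pendant '[{"offset":[-0.6,-0.9,0],"angular":[0,0,0],"jaw":0},{"offset":[-1.2,-1.6,0],"angular":[0,0,0],"jaw":0},{"offset":[-1.2,-1.6,0],"angular":[0,0,0],"jaw":0}]'
python3 -m pendant '[{"offset":[-0.6,-0.9,0],"angular":[0,0,0],"jaw":0},{"offset":[-1.3,-1.6,0],"angular":[0,0,0],"jaw":0},{"offset":[-1.3,-1.6,0],"angular":[0,0,0],"jaw":0}]'
```

```text
clock: 13.73
tool_pos: [0.5535, 0.221, 0.2681]
eef_rot: [0.538, 0.843, 0.001, 0.0]
wrist_force: [-1.0, 2.5, 4.5]
finger_gap: 0.0203
gripper_force: 49.3
clock: 13.98
tool_pos: [0.5523, 0.2192, 0.2681]
eef_rot: [0.538, 0.843, 0.001, 0.0]
wrist_force: [-1.1, 2.7, 6.6]
finger_gap: 0.0205
gripper_force: 49.4
clock: 14.23
tool_pos: [0.5511, 0.2175, 0.2681]
eef_rot: [0.538, 0.843, 0.001, 0.0]
wrist_force: [0.0, 2.4, 5.6]
finger_gap: 0.0204
gripper_force: 49.4
clock: 14.48
tool_pos: [0.5498, 0.2159, 0.2681]
eef_rot: [0.538, 0.843, 0.001, 0.0]
wrist_force: [-0.8, 2.5, 5.2]
finger_gap: 0.0204
gripper_force: 49.4
```

```bash
python3 -m pendant '[{"offset":[-0.7,-0.8,0],"angular":[0,0,0],"jaw":0},{"offset":[-1.3,-1.5,0],"angular":[0,0,0],"jaw":0},{"offset":[-1.3,-1.5,0],"angular":[0,0,0],"jaw":0}]'
python3 -m pendant '[{"offset":[-0.7,-0.8,0],"angular":[0,0,0],"jaw":0},{"offset":[-1.4,-1.4,0],"angular":[0,0,0],"jaw":0},{"offset":[-1.4,-1.4,0],"angular":[0,0,0],"jaw":0}]'
python3 -m pendant '[{"offset":[-0.7,-0.7,0],"angular":[0,0,0],"jaw":0},{"offset":[-1.4,-1.4,0],"angular":[0,0,0],"jaw":0},{"offset":[-1.4,-1.4,0],"angular":[0,0,0],"jaw":0}]'
```

```text
clock: 14.73
tool_pos: [0.5486, 0.2144, 0.2681]
eef_rot: [0.538, 0.843, 0.001, 0.0]
wrist_force: [0.0, 2.2, 6.6]
finger_gap: 0.0207
gripper_force: 49.4
clock: 14.98
tool_pos: [0.5474, 0.2133, 0.2682]
eef_rot: [0.538, 0.843, 0.002, 0.001]
wrist_force: [4.2, 4.4, 4.4]
finger_gap: 0.0206
gripper_force: 49.3
clock: 15.23
tool_pos: [0.5466, 0.2126, 0.2682]
eef_rot: [0.538, 0.843, 0.004, 0.002]
wrist_force: [11.0, 11.2, -1.1]
finger_gap: 0.0204
gripper_force: 49.1
```

The stop is reached at TCP (547.9, 213.7) with about 15 N of push. I'll work out the two-turn waypoints from there.

Run:
```python
from h import *
P=np.array([(482.2,283.2),(522.1,293.1),(554.4,270.3),(557.8,229.8),(553.5,221),(549.8,215.9)])
A=np.c_[2*P,np.ones(len(P))];c=np.linalg.lstsq(A,(P**2).sum(1),rcond=None)[0];print('fit',c[:2],np.sqrt(c[2]+c[:2]@c[:2]))
t0=-43.6
f=lambda k:48*np.array([np.cos(np.radians(t0+15*k)),np.sin(np.radians(t0+15*k))])
for a in range(0,24,5):print([(f(a+i)-f(a)).round(1).tolist() for i in range(1,6) if a+i<=24])
```

```text
fit [512.81562717 246.26773366] 47.89933759438621
[[7.4, 10.1], [11.9, 21.8], [13.2, 34.3], [11.3, 46.7], [6.2, 58.1]]
[[-7.9, 9.8], [-18.0, 17.1], [-29.7, 21.6], [-42.1, 23.0], [-54.5, 21.0]]
[[-11.5, -5.1], [-21.2, -12.9], [-28.6, -23.1], [-33.1, -34.8], [-34.4, -47.2]]
[[1.9, -12.4], [7.0, -23.8], [14.9, -33.6], [25.0, -41.0], [36.7, -45.5]]
[[12.5, -1.3], [24.8, 0.6], [36.3, 5.7], [46.0, 13.6]]
```

```bash
python3 -m pendant '[{"offset":[1,1,0],"angular":[0,0,0],"jaw":0},{"offset":[2.1,2.1,0],"angular":[0,0,0],"jaw":0},{"offset":[2.1,2.1,0],"angular":[0,0,0],"jaw":0}]'
python3 -m pendant '[{"offset":[7.4,10.1,0],"angular":[0,0,0],"jaw":0},{"offset":[11.9,21.8,0],"angular":[0,0,0],"jaw":0},{"offset":[13.2,34.3,0],"angular":[0,0,0],"jaw":0},{"offset":[11.3,46.7,0],"angular":[0,0,0],"jaw":0},{"offset":[6.2,58.1,0],"angular":[0,0,0],"jaw":0}]'
python3 -m pendant '[{"offset":[-7.9,9.8,0],"angular":[0,0,0],"jaw":0},{"offset":[-18,17.1,0],"angular":[0,0,0],"jaw":0},{"offset":[-29.7,21.6,0],"angular":[0,0,0],"jaw":0},{"offset":[-42.1,23,0],"angular":[0,0,0],"jaw":0},{"offset":[-54.5,21,0],"angular":[0,0,0],"jaw":0}]'
python3 st.py
```

```text
clock: 15.48
tool_pos: [0.548, 0.2137, 0.2681]
eef_rot: [0.538, 0.843, 0.001, 0.0]
wrist_force: [0.5, 1.8, 5.8]
finger_gap: 0.0209
gripper_force: 50.1
clock: 15.9
tool_pos: [0.554, 0.2713, 0.268]
eef_rot: [0.539, 0.843, -0.001, 0.0]
wrist_force: [-7.3, -9.1, 11.3]
finger_gap: 0.0204
gripper_force: 50.8
clock: 16.32
tool_pos: [0.4995, 0.2925, 0.2681]
eef_rot: [0.538, 0.843, 0.001, 0.001]
wrist_force: [4.6, -4.4, 6.7]
finger_gap: 0.0209
gripper_force: 50.2
t 16.3167 pos [499.5 292.5 268.1] yaw 24.86 z [ 3.2e-03 -3.0e-04 -1.0e+00] F [ 4.6 -4.4  6.7] gap 0.02090835474437039 q [ 0.47  0.29  1.42 -0.    1.44  0.03]
```

```bash
python3 -m pendant '[{"offset":[-11.5,-5.1,0],"angular":[0,0,0],"jaw":0},{"offset":[-21.2,-12.9,0],"angular":[0,0,0],"jaw":0},{"offset":[-28.6,-23.1,0],"angular":[0,0,0],"jaw":0},{"offset":[-33.1,-34.8,0],"angular":[0,0,0],"jaw":0},{"offset":[-34.4,-47.2,0],"angular":[0,0,0],"jaw":0}]'
python3 -m pendant '[{"offset":[1.9,-12.4,0],"angular":[0,0,0],"jaw":0},{"offset":[7,-23.8,0],"angular":[0,0,0],"jaw":0},{"offset":[14.9,-33.6,0],"angular":[0,0,0],"jaw":0},{"offset":[25,-41,0],"angular":[0,0,0],"jaw":0},{"offset":[36.7,-45.5,0],"angular":[0,0,0],"jaw":0}]'
python3 -m pendant '[{"offset":[12.5,-1.3,0],"angular":[0,0,0],"jaw":0},{"offset":[24.8,0.6,0],"angular":[0,0,0],"jaw":0},{"offset":[36.3,5.7,0],"angular":[0,0,0],"jaw":0},{"offset":[46,13.6,0],"angular":[0,0,0],"jaw":0},{"offset":[46,13.6,0],"angular":[0,0,0],"jaw":0}]'
python3 st.py
```

```text
clock: 16.73
tool_pos: [0.4643, 0.2456, 0.2681]
eef_rot: [0.538, 0.843, 0.001, -0.0]
wrist_force: [0.3, 3.5, 5.0]
finger_gap: 0.021
gripper_force: 50.2
clock: 17.15
tool_pos: [0.5018, 0.199, 0.2681]
eef_rot: [0.538, 0.843, -0.0, -0.0]
wrist_force: [-2.8, 2.2, 8.0]
finger_gap: 0.0205
gripper_force: 50.4
clock: 17.57
tool_pos: [0.5487, 0.2144, 0.2681]
eef_rot: [0.538, 0.843, 0.001, 0.0]
wrist_force: [1.5, 2.7, 6.7]
finger_gap: 0.0207
gripper_force: 50.4
t 17.5667 pos [548.7 214.4 268.1] yaw 24.89 z [ 0.0014  0.0014 -1.    ] F [1.5 2.7 6.7] gap 0.02067900152494237 q [ 0.31  0.31  1.38  0.    1.44 -0.12]
```

```bash
python3 -m pendant '[{"offset":[7.4,10.1,0],"angular":[0,0,0],"jaw":0},{"offset":[11.9,21.8,0],"angular":[0,0,0],"jaw":0},{"offset":[13.2,34.3,0],"angular":[0,0,0],"jaw":0},{"offset":[11.3,46.7,0],"angular":[0,0,0],"jaw":0},{"offset":[6.2,58.1,0],"angular":[0,0,0],"jaw":0}]'
python3 -m pendant '[{"offset":[-7.9,9.8,0],"angular":[0,0,0],"jaw":0},{"offset":[-18,17.1,0],"angular":[0,0,0],"jaw":0},{"offset":[-29.7,21.6,0],"angular":[0,0,0],"jaw":0},{"offset":[-42.1,23,0],"angular":[0,0,0],"jaw":0},{"offset":[-54.5,21,0],"angular":[0,0,0],"jaw":0}]'
python3 -m pendant '[{"offset":[-11.5,-5.1,0],"angular":[0,0,0],"jaw":0},{"offset":[-21.2,-12.9,0],"angular":[0,0,0],"jaw":0},{"offset":[-28.6,-23.1,0],"angular":[0,0,0],"jaw":0},{"offset":[-33.1,-34.8,0],"angular":[0,0,0],"jaw":0},{"offset":[-34.4,-47.2,0],"angular":[0,0,0],"jaw":0}]'
python3 -m pendant '[{"offset":[1.9,-12.4,0],"angular":[0,0,0],"jaw":0},{"offset":[7,-23.8,0],"angular":[0,0,0],"jaw":0},{"offset":[14.9,-33.6,0],"angular":[0,0,0],"jaw":0},{"offset":[25,-41,0],"angular":[0,0,0],"jaw":0},{"offset":[36.7,-45.5,0],"angular":[0,0,0],"jaw":0}]'
python3 -m pendant '[{"offset":[12.5,-1.3,0],"angular":[0,0,0],"jaw":0},{"offset":[24.8,0.6,0],"angular":[0,0,0],"jaw":0},{"offset":[36.3,5.7,0],"angular":[0,0,0],"jaw":0},{"offset":[45.5,13.1,0],"angular":[0,0,0],"jaw":0},{"offset":[45.5,13.1,0],"angular":[0,0,0],"jaw":0}]'
python3 -m pendant '[{"offset":[0,0,0],"angular":[0,0,0],"jaw":0},{"offset":[0,0,0],"angular":[0,0,0],"jaw":0}]'
python3 st.py
```

```text
clock: 17.98
tool_pos: [0.554, 0.2713, 0.268]
eef_rot: [0.539, 0.843, -0.001, 0.0]
wrist_force: [-7.6, -8.1, 10.9]
finger_gap: 0.0205
gripper_force: 50.8
clock: 18.4
tool_pos: [0.4995, 0.2925, 0.2681]
eef_rot: [0.538, 0.843, 0.001, 0.001]
wrist_force: [4.1, -2.8, 6.3]
finger_gap: 0.0206
gripper_force: 50.2
clock: 18.82
tool_pos: [0.4643, 0.2456, 0.2681]
eef_rot: [0.538, 0.843, 0.001, -0.0]
wrist_force: [0.4, 3.1, 6.0]
finger_gap: 0.0207
gripper_force: 50.2
clock: 19.23
tool_pos: [0.5018, 0.199, 0.2681]
eef_rot: [0.538, 0.843, -0.0, -0.0]
wrist_force: [-1.9, 3.6, 7.6]
finger_gap: 0.0203
gripper_force: 50.4
clock: 19.65
tool_pos: [0.5482, 0.2138, 0.2681]
eef_rot: [0.538, 0.843, 0.001, 0.0]
wrist_force: [0.4, 3.2, 8.1]
finger_gap: 0.0205
gripper_force: 50.4
clock: 19.82
tool_pos: [0.5476, 0.2133, 0.2681]
eef_rot: [0.538, 0.843, 0.001, 0.001]
wrist_force: [0.7, 1.8, 5.5]
finger_gap: 0.0205
gripper_force: 50.3
t 19.8167 pos [547.6 213.3 268.1] yaw 24.88 z [ 0.002  0.001 -1.   ] F [0.7 1.8 5.5] gap 0.02051836613281009 q [ 0.31  0.31  1.39  0.    1.44 -0.13]
```

The TCP is within 0.6 mm of the stop pose, two turns on. I'll trim that and check the whole scene.

```bash
python3 -m pendant '[{"offset":[0.4,0.4,0],"angular":[0,0,0],"jaw":0},{"offset":[0.4,0.4,0],"angular":[0,0,0],"jaw":0},{"offset":[0.4,0.4,0],"angular":[0,0,0],"jaw":0},{"offset":[0.4,0.4,0],"angular":[0,0,0],"jaw":0}]'
python3 - <<'E'
from h import *
s=np.array(snap('scene')['image'])
cv2.imwrite('pics/f1.png',cv2.convertScaleAbs(cv2.resize(s[80:320,80:400],(800,600),interpolation=cv2.INTER_CUBIC)[:,:,::-1],alpha=1.3))
E
```

```text
clock: 20.15
tool_pos: [0.5477, 0.2134, 0.2681]
eef_rot: [0.538, 0.843, 0.001, 0.0]
wrist_force: [-1.5, 0.5, 6.1]
finger_gap: 0.0206
gripper_force: 50.4
```

View pics/f1.png

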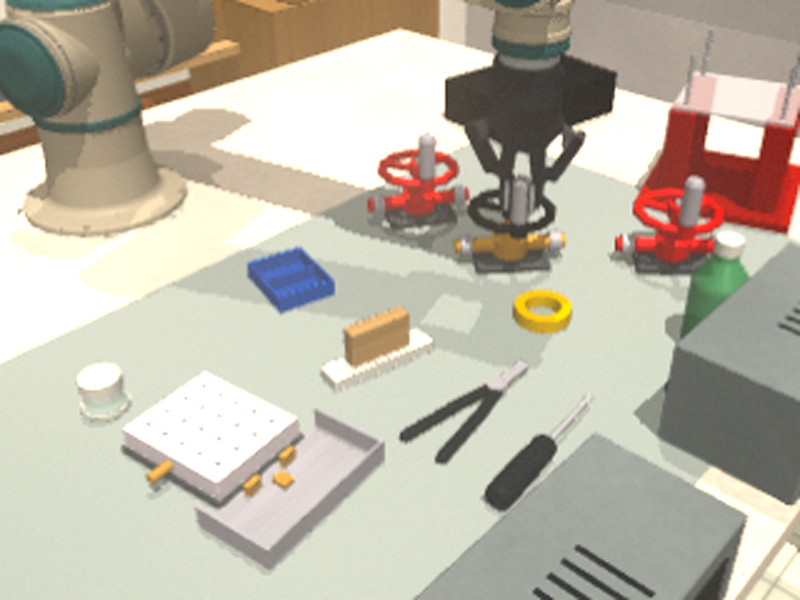

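The chips are in the tray at (270,475) and the scraper lies flat at (378,355). The handle is gripped at (520,195), and the bystanders are undisturbed.

```bash
python3 -c "
from cell import *
print(finish_job())"
```

```text
the job is handed in; nothing more can be done
None
```

The job is handed in at about 20 s: all three chips are in the catch tray, the scraper lies flat on the bench, and the valve was closed to its stop and backed off two turns (within about 1°), with the handle still gripped.

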